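# Roll a chromatography column into its V-cradle and keep it there

## Robot

A 6-joint arm with a two-finger parallel gripper is mounted at the origin on a cart in front of the work surface, level with it; the furniture and walls round the work are solid. World frame = base frame: x ahead of the robot, y to its left, z up, the work surface at z = 0. Lengths are in m, angles in rad, forces in N, time in s.
With the tool pointing down it reaches from about 0.275 to 0.825 m from the base axis. Payload 4.9 kg.
Tool frame: the origin (TCP) lies midway between the tips of the shut fingers; the grasp point (between the pads) lies 19 mm behind it (grip_point_offset is the distance from the TCP to the grasp point, in m); z points along the fingers, y is the line along which they close (so a half turn about z gives the same grasp; the last joint's range is limited). The gripper opens to 85 mm and grips with 20 to 120 N. Pads are 22 mm wide; open, the fingers measure 114 mm over their backs; the gripper's body (76 mm by 85 mm) begins 54 mm behind the grasp point. The pads swing forward as they close: fully open they stand 13 mm farther back than shut.
Start: joints at [-1.453, 0.326, -0.193, 1.052, 0, 1.437], TCP at [0.137, -0.533, 0.231] pointing down, gripper open.
Joint ranges: [-2.65, 2.65], [-0.97, 1.79], [-1.3, 1.35], [-1.93, 2.1], [-1.47, 1.37], [-3.14, 3.14]. Speed limits (rad/s): [2.57, 2.57, 3.14, 3.14, 3.14, 3.14].

## Interface

Orientations are given as a rotation vector (axis times angle).
In Python, from cell import * gives the robot as it stands. Calls block until the motion is done:
- movep(position, orientation): joint-space move of the TCP to a pose.
- move_l(position, velocity=0.15, rot=None, until_force=None): straight line of the TCP; rot=None keeps the orientation; velocity is the mean speed in m/s. With until_force (N) it stops when the force on the tool has changed by that much, and returns True; else False.
- set_joints(angles): joint-space move.
- let_go() and grab(newtons=None): open the fingers fully, or close them until they stop; newtons is the grip in N (None keeps the last).
- sleep(seconds).
- ik(position, orientation): joint angles nearest the present ones, or None.
- get_state(): the state.
- grab_frame(name): name is "side" or "top"; returns a dict with "img" (480x640x3 uint8, red, green, blue), "fx", "fy", "cx", "cy" (pixels), "cam_to_world" (4x4, takes a point from camera to world coordinates). Camera axes: x right, y down, z forward; pixel columns grow to the right and rows downward; lengths in m; the calibration is good to about 2 mm. A picture is of the moment at which its call begins. There is no depth.
A pose or a line that the arm cannot do raises MotionError and nothing moves.
- sign_off(): hands the job in; it is judged then, once.
Trained networks look in the newest picture that a camera, given by its name, has taken for a name from the list of things; names that differ only in an ending like _2 or _b are one class to them, and where a whole thing is asked for, a point or a joint stands for the part that bears it (a point fixed in the world has none). Each returns a list of dicts, best first, with "score" (0 to 1); they miss things now and then, are a little off and sometimes report something else, mostly with a low value. They report only what shows in the picture. A call takes as long as a camera call.
- spot_in(camera, name): "centre" ([column, row] in pixels, amid what is visible of it).
- silhouettes(camera, name): "mask" (480x640 bool, what is visible of it) and "centre" ([column, row] in pixels, amid what is visible of it).
- tip_of(camera, name): "centre" ([column, row] in pixels: a listed point, or the origin of a listed thing).
The state is a dict: "clock": time; "q": joint angles; "joint_velocities": joint speeds; "tau": joint torques, N m; "position": TCP position; "eef_rot": TCP orientation; "contact_force": force on the tool from outside, world axes, zero at the start; "wrist_torque": the same for the moment, N m; "finger_gap": opening from 0.0 (shut) to 1.0 (fully open); "grasp_force": force on a finger pad.
Only numpy, scipy, OpenCV 4.12 (cv2) and the standard library are available. Lean on these libraries where they do the work, as an engineer would, in place of code of your own. Each camera call takes 0.05 s, during which the arm holds its last target. There are 200 camera calls.

## Task

Get the stainless column ready for tightening its end fittings, without ever lifting, carrying or throwing it. With the fingertips roll it gently along the bench by its side, up the ramp and into the V of the cradle; then push its near end until the column lies fully home against the end stop, and push the keeper's pin to swing the keeper fully across the column. Leave the other things on the bench where they are.

Things in the scene. Friction and masses are not known exactly. Their poses are not given: they have to be found in the camera images.
- column: Loose polished stainless column lying on the bench: a plain round bar 33 mm in diameter and 110 mm long, flat ends, 0.25 to 0.5 kg; four fine grooves near each end mark the end fittings, flush with the tube. Origin at its middle on its axis, 16.5 mm above the bench at first; own x along the axis. It starts on the ramp's side of the cradle (its -y), within 0.2 rad of parallel to the V.
- cradle: Aluminium V-block with lead-in ramp, fixed on the bench, yaw within 0.15 rad. Origin on the bench below the V's root; x along the V, away from the robot; y across, away from the ramp; z up. Block x = -52 to 50 mm. Section (y, z in mm): ramp rises from (-84, 1) to a flat lip (-19 to -15, 16), 90 degree V with root (0, 2), back jaw 24 high from y = 22 to 48.
- home (a point): The point, in the cradle, where the column's middle lies when it rests in the V and touches the end stop: x = -5, y = 0, z = 25.3 mm in the cradle's frame. The column's top is then 42 mm above the bench, and its near end is at x = -60 mm, 8 mm out over the near end of the block.
- stop_face (a point): Point on the inner face (looking to the cradle's -x) of the steel end stop plate that closes the far end of the V: x = 50, y = 0, z = 25 mm in the cradle's frame. The plate is 7 mm thick, 34 mm high and spans y = -12 to 48 mm, so the column must roll in short of it. As it starts, the column's middle lies 13 to 22 mm short of home along the V.
- keeper (a joint): Angle (rad) of the keeper, a flat steel arm 14 mm wide, 6 thick, 2.5 mm above a seated column, that swings level about an upright post on the back jaw at x = 6, y = 36 mm in the cradle's frame (post and arm top: 55 mm high). 0 (a stop): points in the cradle's -y, across the V. pi/2: points in its -x, towards the robot. At most 2.0; starts at 1.2 to 1.8; about 1 N at the pin moves it, it stays put.
- keeper_pin (a point): Upright black thumb pin on the keeper, 11 mm in diameter, 40 mm from the hinge axis, from 50 to 77 mm above the bench; this point is on its axis 66 mm above the bench.
- beaker: Empty glass-clear plastic beaker, 72 mm wide and 94 mm high, standing on the bench left of the cradle: leave alone. Origin under its middle.
- tube: Capped 50 ml sample tube, 30 mm wide and 97 mm high, standing upright right of the column: leave alone. Origin under its middle.
- zip_case: Black zip case, 78 x 128 x 23 mm, lying to the left, beyond the beaker: leave alone. Origin under its middle.
- usb_stick: Grey memory stick, 18 x 53 x 8 mm, lying left of the cradle: leave alone. Origin under its middle.

How it is judged:
At the end, for the whole second after the job is handed in: The column rests in the V, its middle within 3 mm across and in height of the seated place and parallel to the V within 0.05 rad, no more than 3 mm short of the end stop, at rest, and the keeper is swung across it to within 0.12 rad of its stop (y of column in the frame of cradle between -0.003 and 0.003 m and z of column in the frame of cradle between 0.022 and 0.0285 m and x of column in the frame of cradle between -0.008 and -0.002 m and angle between the x axis of column and the x axis of cradle, either way round below 0.05 rad and value of joint keeper below 0.12 rad and linear speed of column below 0.02 m/s); the robot touches nothing.
It fails at once if the column is lifted: its middle over 24 mm above the bench before the ramp, or over 40 mm anywhere (height (world z) of column above 0.04 m or (height (world z) of column above 0.024 m and y of column in the frame of cradle below -0.095 m)).
It fails at once if the column is tipped up by more than 0.25 rad from level (angle between column's own x axis and vertical below 1.32 rad or angle between column's own x axis and vertical above 1.82 rad).
It fails at once if the column is thrown or let run faster than 0.6 m/s (linear speed of column above 0.6 m/s).
It fails at once if the beaker, sample tube, zip case or memory stick is moved by more than 15 mm (distance of any of beaker, tube, zip_case, usb_stick from where it was at the start of the episode above 0.015 m).
It also fails if it takes over 64 s, if anything falls off the work surface, if the arm or the gripper's body presses on something with over 40 N, if the wrist force passes 120 N, or if a joint passes its speed limit or range.

## Working session

There is one attempt and no reset: what is moved stays moved. The work goes in short steps, each a Python script; the robot and the scene stay as the last script left them, time stands still between calls to the robot, and variables do not carry over. Pictures are saved under pics/ and viewed, at most 10 in all, crops included, and the job is handed in when it is done.

```bash
ls; mkdir -p pics; cat > h.py <<'E'
from cell import *
import numpy as np, cv2
def P(cam,px,z):
    "pixel -> world at height z"
    T=np.array(cam["cam_to_world"]); d=T[:3,:3]@np.array([(px[0]-cam["cx"])/cam["fx"],(px[1]-cam["cy"])/cam["fy"],1])
    o=T[:3,3]; return o+d*(z-o[2])/d[2]
def proj(cam,p):
    T=np.array(cam["cam_to_world"]); c=T[:3,:3].T@(np.asarray(p)-T[:3,3]); return np.array([cam["fx"]*c[0]/c[2]+cam["cx"],cam["fy"]*c[1]/c[2]+cam["cy"]])
def save(f,n): cv2.imwrite("pics/"+n,f["img"][:,:,::-1])
E
python3 - <<'E'
from h import *
for c in ("top","side"):
    f=grab_frame(c); save(f,c+"0.png"); print(c,np.round(f["cam_to_world"],3).tolist(),f["fx"])
    for n,z in (("column",.0165),("cradle",0),("home",.0253),("stop_face",.025),("keeper_pin",.066),("keeper",.05),("beaker",0),("tube",0),("usb_stick",0)):
        try:
            for r in tip_of(c,n)[:2]: print(n,r["score"],np.round(r["centre"],1),np.round(P(f,r["centre"],z),4))
        except Exception as e: print(n,e)
E
```

```text
pics
top [[0.001, -0.997, 0.082, 0.396], [-1.0, 0.001, 0.019, -0.009], [-0.019, -0.082, -0.996, 1.346], [0.0, 0.0, 0.0, 1.0]] 507.853427153773
column 0.91 [384.1 243.5] [ 0.4837 -0.146   0.0165]
cradle 0.74 [307.5 233. ] [0.5129 0.0555 0.    ]
home 0.94 [304.2 237. ] [0.5002 0.0628 0.0253]
stop_face 0.76 [310.6 214.1] [0.5604 0.0463 0.025 ]
keeper_pin 0.5 [293.8 247.1] [0.4714 0.0869 0.066 ]
keeper_pin 0.41 [225.  240.3] [0.4887 0.2616 0.066 ]
keeper it knows: beaker, column, cradle, home, keeper_pin, stop_face, tube, usb_stick, zip_case
beaker 0.68 [225.7 241.3] [0.4908 0.2737 0.    ]
beaker 0.4 [481.1 253.5] [ 0.4582 -0.4026  0.    ]
tube 0.67 [306.9 236.5] [0.5035 0.057  0.    ]
tube 0.45 [483.2 253.7] [ 0.4577 -0.4081  0.    ]
usb_stick 0.69 [251.1 268.4] [0.4188 0.2049 0.    ]
side [[-0.952, -0.164, 0.26, 0.217], [-0.307, 0.453, -0.837, 0.856], [0.019, -0.876, -0.482, 0.557], [0.0, 0.0, 0.0, 1.0]] 450.166941708634
cradle 0.77 [302.3 266.6] [0.5134 0.0431 0.    ]
home 0.83 [303.8 257.8] [0.5092 0.0446 0.0253]
stop_face 0.57 [281.3 259.1] [0.5548 0.0662 0.025 ]
keeper_pin 0.62 [308.2 254.7] [0.4824 0.092  0.066 ]
keeper it knows: beaker, column, cradle, home, keeper_pin, stop_face, tube, usb_stick, zip_case
beaker 0.81 [269.4 331.2] [0.4955 0.2701 0.    ]
tube 0.83 [371.2 197.4] [ 0.4483 -0.3932  0.    ]
usb_stick 0.48 [320.2 319.6] [0.4171 0.2077 0.    ]
```

```bash
python3 - <<'E'
import cv2
a=cv2.imread("pics/top0.png")[190:300,210:410]; cv2.imwrite("pics/top0c.png",cv2.resize(a,None,fx=4,fy=4,interpolation=cv2.INTER_CUBIC))
b=cv2.imread("pics/side0.png")[180:330,240:440]; cv2.imwrite("pics/side0c.png",cv2.resize(b,None,fx=4,fy=4,interpolation=cv2.INTER_CUBIC))
E
```

```text
(no output)
```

View pics/top0c.png

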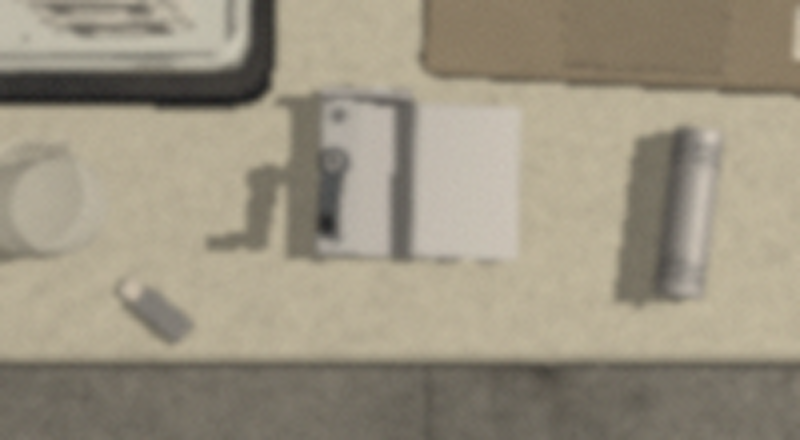

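View pics/side0c.png

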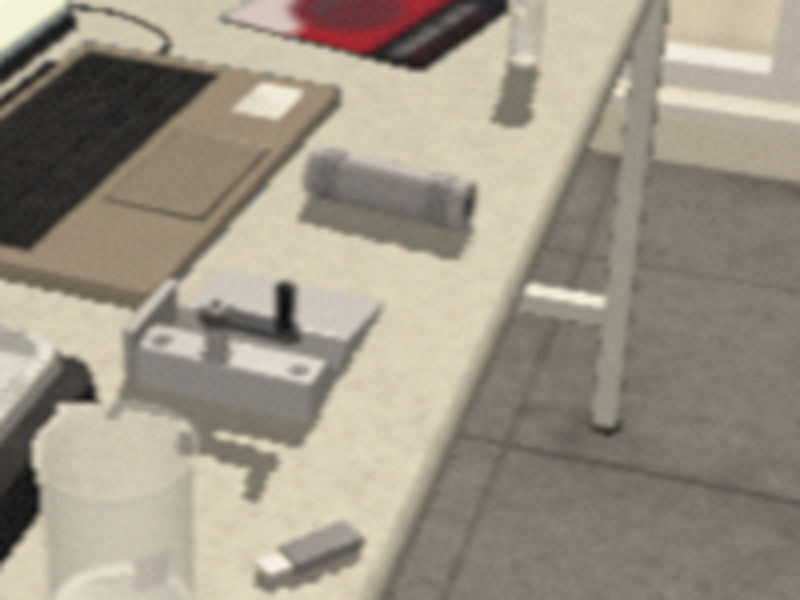

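```bash
cat > fit.py <<'E'
from h import *
from scipy.optimize import minimize
def tip(c,n): 
    r=tip_of(c,n); return r[0] if r else None
# closed edges of the block in its own frame (mm)
E=[((-52,-84,1),(50,-84,1)),((-52,-84,1),(-52,-19,16)),((50,-84,1),(50,-19,16)),((-52,-15,16),(50,-15,16)),((-52,22,24),(50,22,24)),((-52,48,24),(50,48,24)),((-52,22,24),(-52,48,24)),((57,-12,34),(57,48,34)),((50,-12,34),(50,48,34))]
pts=np.concatenate([np.linspace(a,b,40) for a,b in E])/1000
def world(p,q):
    c,s=np.cos(q[2]),np.sin(q[2]); return np.c_[q[0]+c*p[:,0]-s*p[:,1],q[1]+s*p[:,0]+c*p[:,1],p[:,2]]
def gradim(f,sig):
    g=cv2.GaussianBlur(cv2.cvtColor(f["img"],cv2.COLOR_RGB2GRAY).astype(np.float32),(0,0),sig)
    m=np.hypot(cv2.Sobel(g,cv2.CV_32F,1,0),cv2.Sobel(g,cv2.CV_32F,0,1)); return np.minimum(m,np.percentile(m,97))
def score(q,G,f):
    uv=np.array([proj(f,p) for p in world(pts,q)],np.float32)
    return cv2.remap(G,uv[:,:1].copy(),uv[:,1:].copy(),cv2.INTER_LINEAR).mean()
def fitcradle(fs,q0):
    q=np.array(q0)
    for sig in (2,1):
        Gs=[gradim(f,sig) for f in fs]
        cost=lambda v:-sum(score(v*[1,1,10],G,f)/G.max() for G,f in zip(Gs,fs))
        r=minimize(cost,q/[1,1,10],method="Nelder-Mead",options=dict(initial_simplex=q/[1,1,10]+np.array([[0,0,0],[.006,0,0],[0,.006,0],[0,0,.006]])))
        q=r.x*[1,1,10]
    return q,r.fun
def column(cam,f):
    m=silhouettes(cam,"column")[0]["mask"].astype(np.uint8)
    (c,s,a)=cv2.minAreaRect(np.argwhere(m)[:,::-1].astype(np.float32)) ; b=cv2.boxPoints((c,s,a))
    L=np.array([P(f,x,.0165) for x in b]); e=[L[1]-L[0],L[2]-L[1]]; e=max(e,key=np.linalg.norm); e*=np.sign(e[0])
    return P(f,c,.0165),np.arctan2(e[1],e[0]),np.linalg.norm(e)
E
python3 - <<'E'
from fit import *
ft,fs=grab_frame("top"),grab_frame("side")
for fl in ([ft],[fs],[ft,fs]):
    for y in (0.05,-0.05): print(np.round(fitcradle(fl,[.51,.053,y])[0],4),fitcradle(fl,[.51,.053,y])[1])
q,_=fitcradle([ft,fs],[.51,.053,0.])
print(column("top",ft)); 
try: print(silhouettes("side","column")[0]["centre"])
except Exception as e: print(e)
a=[]
for f,(x0,y0) in ((ft,(210,190)),(fs,(240,180))):
    im=cv2.resize(f["img"][y0:y0+110,x0:x0+200,::-1],None,fx=4,fy=4,interpolation=cv2.INTER_CUBIC) if f is ft else cv2.resize(f["img"][y0+40:y0+110,x0:x0+200,::-1],None,fx=4,fy=4,interpolation=cv2.INTER_CUBIC)
    if f is fs: y0+=40
    for p in world(pts,q)[::2]:
        u=(proj(f,p)-[x0,y0]+.5)*4-.5; cv2.circle(im,tuple(int(t) for t in u.round()),0,(0,0,255),-1)
    a.append(im[:300])
cv2.imwrite("pics/fit.png",np.vstack(a))
for c,f in (("top",ft),("side",fs)):
    ms=silhouettes(c,"keeper_pin"); print([(round(m["score"],2),m["mask"].sum(),m["centre"]) for m in ms[:3]])
E
```

```text
[0.5235 0.0553 0.0008] -0.37691381573677063
[ 0.5051  0.0553 -0.0029] -0.4020007848739624
[ 0.5098  0.0521 -0.0167] -0.5773735046386719
[ 0.5097  0.0524 -0.0158] -0.5771661400794983
[ 0.525   0.0532 -0.0228] -0.8041990995407104
[ 0.51    0.054  -0.0188] -0.9259186387062073
(array([ 0.48506144, -0.13860933,  0.0165    ]), np.float64(-0.13154258545010508), np.float64(0.1117563705501114))
[335.8, 227.8]
[(0.55, np.int64(125), [294.1, 237.5])]
[(0.65, np.int64(270), [303.5, 259.0])]
```

View pics/fit.png

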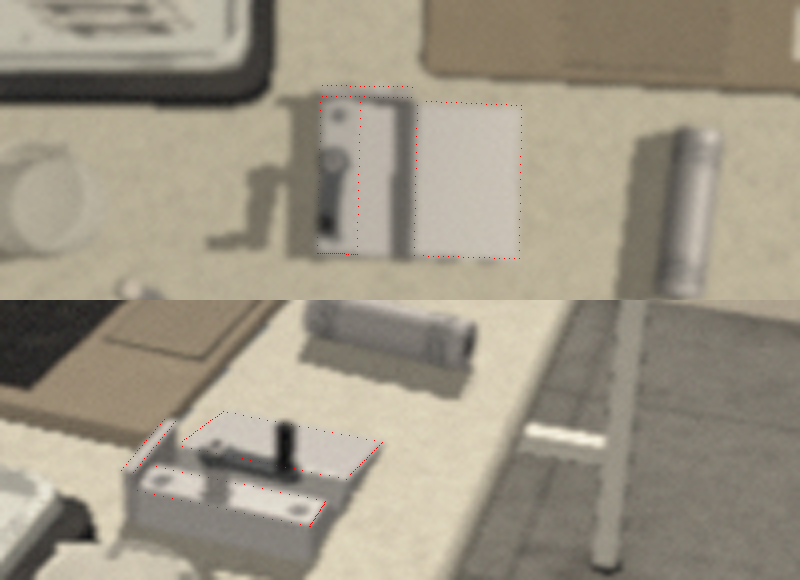

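```bash
cat > m.py <<'E'
from fit import *
from scipy.spatial.transform import Rotation as R
C=np.array([.510,.054,-.0188])
def W(x,y,z): return world(np.array([[x,y,z]])/1000.,C)[0]
def ori(a,flip=False):
    "tool down, finger line at angle a (rad) in the cradle's frame"
    a+=C[2]+(np.pi if flip else 0); c,s=np.cos(a),np.sin(a)
    return R.from_matrix(np.array([[-s,c,0],[c,s,0],[0,0,-1]]).T).as_rotvec()
def incradle(p): 
    d=np.asarray(p)[:2]-C[:2]; c,s=np.cos(C[2]),np.sin(C[2]); return np.array([c*d[0]+s*d[1],-s*d[0]+c*d[1]])*1000
E
python3 - <<'E'
from m import *
s=get_state(); print(s["clock"],R.from_rotvec(s["eef_rot"]).as_matrix().round(2).tolist())
f=grab_frame("top"); c,y,l=column("top",f); print("col in cradle",incradle(c),y-C[2])
a=-.09
for fl in (0,1): print(ik(W(-21,-265,80),ori(a,fl)))
fl=min((0,1),key=lambda k:abs(ik(W(-21,-265,80),ori(a,k))[5]-s["q"][5]))
movep(W(-21,-265,80),ori(a,fl)); move_l(W(-21,-265,-3),velocity=.1,until_force=6)
print(fl,get_state()["position"],get_state()["clock"])
f=grab_frame("side"); save(f,"side1.png"); b=f["img"][160:300,260:460,::-1]; cv2.imwrite("pics/side1c.png",cv2.resize(b,None,fx=4,fy=4,interpolation=cv2.INTER_CUBIC))
E
```

```text
1.2 [[0.97, 0.25, 0.0], [0.25, -0.97, -0.0], [0.0, 0.0, -1.0]]
col in cradle [ -21.33150022 -193.23141133] -0.11665908732054588
[-0.55021824  0.43944819 -0.45351877  0.67782937  0.          1.12937808]
[-5.50218244e-01  4.39448193e-01 -4.53518769e-01  6.77829365e-01
 -4.44089210e-16 -2.01221457e+00]
0 [ 0.48446202 -0.21088819 -0.00252682] 4.0917
```

View pics/side1c.png

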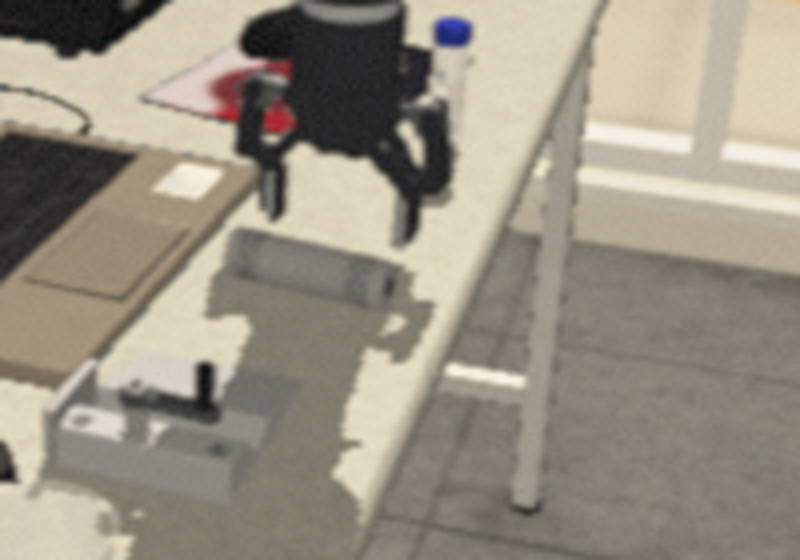

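```bash
python3 - <<'E'
from m import *
def tcp(x,ay,az): return W(x,ay-27.5,az-19)   # open tips sit 13 mm above TCP; tips 6 mm below the axis
move_l(tcp(-20,-196,16.5),velocity=.05)
move_l(tcp(-17,-125,16.5),velocity=.035,rot=ori(0))
s=get_state(); f=grab_frame("top"); c,y,l=column("top",f); print("col",incradle(c),y-C[2],l,s["clock"],s["contact_force"])
save(f,"top2.png"); f2=grab_frame("side")
a=cv2.resize(f["img"][190:265,260:410,::-1],(800,400),interpolation=cv2.INTER_CUBIC); b=cv2.resize(f2["img"][190:265,260:410,::-1],(800,400),interpolation=cv2.INTER_CUBIC)
cv2.imwrite("pics/p2.png",cv2.resize(np.vstack([a,b]),(600,600)))
E
```

```text
Traceback (most recent call last):
  File "fit.py", line 25, in column
    m=silhouettes(cam,"column")[0]["mask"].astype(np.uint8)
      ~~~~~~~~~~~~~~~~~~~~~~~~~^^^
IndexError: list index out of range
```

```bash
python3 - <<'E'
from m import *
s=get_state(); print(s["clock"],s["contact_force"],incradle(s["position"]))
f=grab_frame("top");f2=grab_frame("side")
a=cv2.resize(f["img"][190:265,270:410,::-1],(700,375),interpolation=cv2.INTER_CUBIC); b=cv2.resize(f2["img"][205:265,260:400,::-1],(700,300),interpolation=cv2.INTER_CUBIC)
cv2.imwrite("pics/p2.png",np.vstack([a,b])[:600])
E
```

```text
7.4083 [0.32224802 0.41068309 0.13014339] [ -16.98424707 -152.60933283]
```

View pics/p2.png

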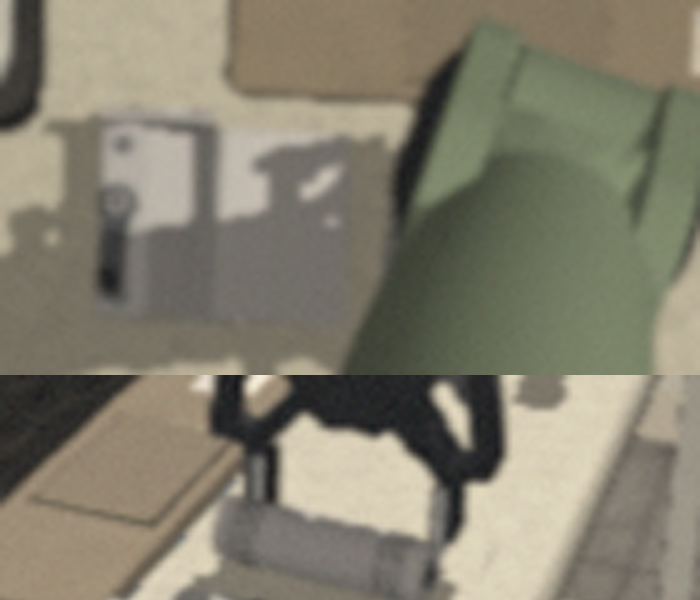

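```bash
cat > cyl.py <<'E'
from m import *
t=np.linspace(0,2*np.pi,24,endpoint=False)
ring=np.c_[0*t,16.5*np.cos(t),16.5*np.sin(t)]
cyl=np.vstack([ring+[-55,0,0],ring+[55,0,0]])/1000
def hull(f,v):   # v: x,y (mm, cradle), yaw (cradle), z axis mm
    p=world(cyl,[0,0,v[2]])*1.0+np.array([v[0],v[1],v[3]])/1000
    return cv2.convexHull(np.array([proj(f,w) for w in world(p,C)],np.float32))
def fitcyl(f,cam,z,v0):
    ms=silhouettes(cam,"column")
    if not ms: return None
    m=cv2.resize(ms[0]["mask"].astype(np.float32),None,fx=4,fy=4)>.5
    def cost(u):
        im=np.zeros(m.shape,np.uint8); cv2.fillConvexPoly(im,((hull(f,[u[0],u[1],u[2]/50,z])+.5)*64-8).astype(np.int32),1,shift=4)
        return 1-(im.astype(bool)&m).sum()/(im.astype(bool)|m).sum()
    u=np.array([v0[0],v0[1],v0[2]*50]); r=minimize(cost,u,method="Nelder-Mead",options=dict(initial_simplex=u+np.array([[0,0,0],[6,0,0],[0,6,0],[0,0,4]]),xatol=.05,fatol=1e-4))
    return r.x[0],r.x[1],r.x[2]/50,1-r.fun,ms[0]["score"]
E
python3 - <<'E'
from cyl import *
f=grab_frame("side"); print(get_state()["clock"])
for v in ((-17,-125,0),(-12,-120,-.05),(-20,-120,.05)): print(np.round(fitcyl(f,"side",16.5,v),3))
E
```

```text
7.5583
[-1.18940e+01 -1.20077e+02 -1.11000e-01  9.48000e-01  6.20000e-01]
[-1.19910e+01 -1.19956e+02 -1.19000e-01  9.48000e-01  6.20000e-01]
[-1.18520e+01 -1.20303e+02 -1.10000e-01  9.49000e-01  6.20000e-01]
```

```bash
python3 - <<'E'
from cyl import *
def az(y): return min(max(16.5,17.93+(y+84)*.2308),32.5)
def tcp(x,ay): return W(x,ay-27.5,az(ay)-19)
for y in (-92,-60): 
    move_l(tcp(-16,y),velocity=.03)
    sleep(.3); f=grab_frame("side"); s=get_state(); print(s["clock"],np.round(s["contact_force"],2))
    r=fitcyl(f,"side",az(y),(-12,y,-.05)); print(r if r is None else np.round(r,3))
E
```

```text
9.3083 [ 1.43 -3.52  0.97]
[-9.2830e+00 -9.2226e+01 -6.0000e-03  9.6000e-01  7.0000e-01]
10.95 [-0.13 -0.94  0.21]
[-8.3710e+00 -6.1397e+01 -2.3000e-02  9.3400e-01  8.8000e-01]
```

```bash
python3 - <<'E'
from cyl import *
def az(y): return min(max(16.5,17.93+(y+84)*.2308),32.5)
def tcp(x,ay): return W(x,ay-27.5,az(ay)-19)
for y in (-26,): 
    print(move_l(tcp(-17,y),velocity=.03,until_force=8))
    sleep(.3); f=grab_frame("side"); s=get_state(); print(s["clock"],np.round(s["contact_force"],2))
    r=fitcyl(f,"side",az(y),(-12,y,-.05)); print(r if r is None else np.round(r,3))
cv2.imwrite("pics/p3.png",cv2.resize(f["img"][195:275,250:370,::-1],None,fx=5,fy=5,interpolation=cv2.INTER_CUBIC))
E
```

```text
False
12.6667 [-0.84 -0.94  0.36]
[ -8.868 -28.203  -0.033   0.907   0.86 ]
```

View pics/p3.png

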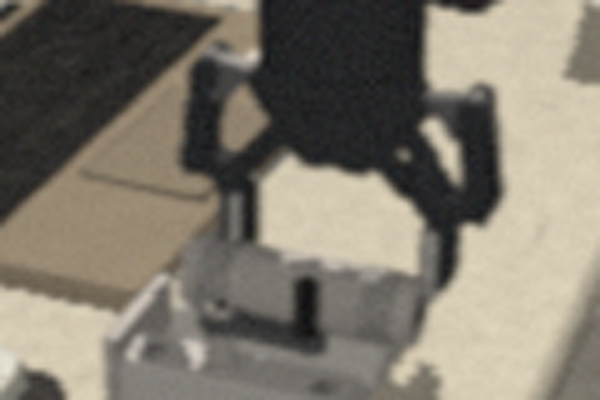

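```bash
python3 - <<'E'
from cyl import *
hit=move_l(W(-15,-9-27.5,14),velocity=.025,until_force=8); sleep(.4)
f=grab_frame("side"); s=get_state(); print(hit,incradle(s["position"]),s["clock"],np.round(s["contact_force"],2))
r=fitcyl(f,"side",25.3,(-9,0,0)); print(r if r is None else np.round(r,3))
cv2.imwrite("pics/p4.png",cv2.resize(f["img"][195:275,250:370,::-1],None,fx=5,fy=5,interpolation=cv2.INTER_CUBIC))
E
```

```text
False [-14.98762251 -36.58128256] 14.0083 [-0.29  0.13 -0.09]
[-8.293 -3.438 -0.058  0.602  0.57 ]
```

View pics/p4.png

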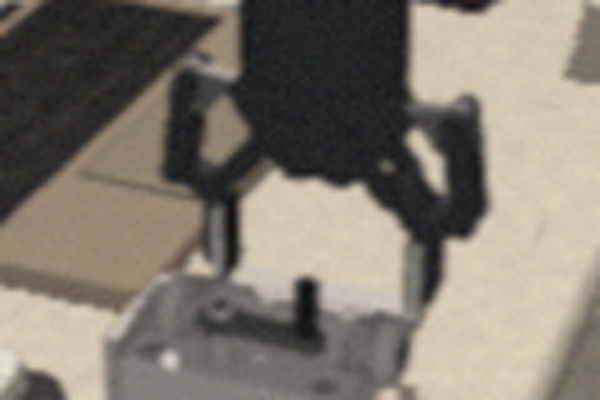

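```bash
python3 - <<'E'
from cyl import *
move_l(W(-15,-50,20),velocity=.1); move_l(W(-15,-50,130),velocity=.15)
grab(20)
s=get_state(); p=W(-105,0,130)
fl=min((0,1),key=lambda k:np.abs(np.array(ik(p,ori(np.pi/2,k)))-s["q"]).max())
movep(p,ori(np.pi/2,fl)); move_l(W(-105,0,17),velocity=.1)
f=grab_frame("side"); 
hit=move_l(W(-66,0,17),velocity=.02,until_force=10)
s=get_state(); print(fl,hit,incradle(s["position"]),s["clock"],np.round(s["contact_force"],2))
f=grab_frame("side"); r=fitcyl(f,"side",25.3,(-6,0,0)); print(r)
E
```

```text
0 True [-7.27132540e+01 -5.93073745e-02] 20.2833 [-0.05  0.2  -0.39]
(np.float64(-0.7734161161440074), np.float64(-2.803048881410989), np.float64(-0.056804254332207156), np.float64(0.5833679143497386), 0.79)
```

```bash
python3 - <<'E'
from cyl import *
for k in range(2):
    hit=move_l(W(-66,0,17),velocity=.01,until_force=(14,20)[k]); s=get_state(); print(hit,incradle(s["position"]),s["clock"],np.round(s["contact_force"],2))
f=grab_frame("side")
move_l(W(-105,0,17),velocity=.08); move_l(W(-105,0,130),velocity=.15); f=grab_frame("top")
m=silhouettes("top","column"); print([(x["score"],x["mask"].sum()) for x in m])
set_joints(get_state()["q"])
r=fitcyl(f,"top",25.3,(-6,0,0)); print(r); save(f,"top5.png")
cv2.imwrite("pics/p5.png",cv2.resize(f["img"][200:270,270:350,::-1],None,fx=8,fy=8,interpolation=cv2.INTER_CUBIC))
E
```

```text
True [-7.30025208e+01 -1.05639573e-02] 21.125 [-0.02  0.36 -0.47]
False [-7.26376536e+01  3.12244011e-03] 22.05 [-12.38  -1.14   4.  ]
[(0.61, np.int64(248))]
(np.float64(-1.8054123866705236), np.float64(3.243783456307871), np.float64(0.023458216788837458), np.float64(0.4517378917378918), 0.61)
```

View pics/p5.png

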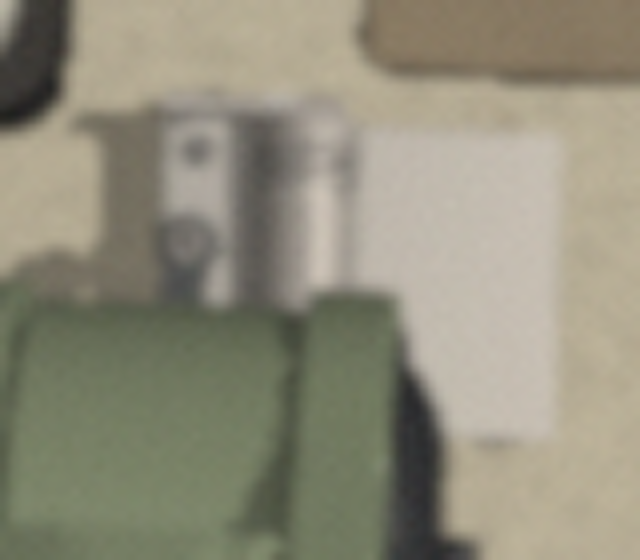

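```bash
python3 - <<'E'
from cyl import *
st=lambda: (np.round(incradle(get_state()["position"]),1),round(get_state()["clock"],2),np.round(get_state()["contact_force"],1))
o=ori(np.pi/2)
movep(W(-30,80,130),o); move_l(W(-30,80,61),velocity=.1)
print(move_l(W(-28,27,61),velocity=.04,until_force=15),st())
move_l(W(-28,50,61),velocity=.1); move_l(W(-28,50,110),velocity=.15)
move_l(W(-60,0,110),velocity=.15); f=grab_frame("side"); move_l(W(-60,0,61),velocity=.1)
print(move_l(W(-6,0,61),velocity=.03,until_force=10),st())
f=grab_frame("side"); cv2.imwrite("pics/p6.png",np.hstack([cv2.resize(x["img"][195:285,260:340,::-1],None,fx=5,fy=5,interpolation=cv2.INTER_CUBIC) for x in (f,)]))
E
```

```text
False (array([-28.2,  27.1]), 26.87, array([1.1, 0.7, 1.1]))
True (array([-39.5,  -1.3]), 29.88, array([-0. , -0.1, -0.3]))
```

View pics/p6.png

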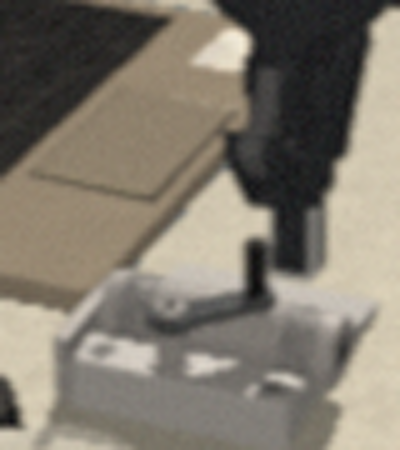

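```bash
python3 - <<'E'
from cyl import *
st=lambda: (np.round(incradle(get_state()["position"]),1),round(get_state()["clock"],2),np.round(get_state()["contact_force"],1))
for v in (25,25):
    print(move_l(W(-6,-2,61),velocity=.02,until_force=v),st())
    if abs(get_state()["contact_force"][0])>4: break
move_l(W(-40,-2,61),velocity=.08); move_l(W(-60,-2,130),velocity=.15)
movep([.40,-.30,.25],get_state()["eef_rot"])
f=grab_frame("side"); g=grab_frame("top"); print(st())
print([np.round(P(c,tip_of(n,"keeper_pin")[0]["centre"],.066),3) for n,c in (("side",f),("top",g))],W(6,-4,66))
for c,n in ((f,"side"),(g,"top")): print(n,fitcyl(c,n,25.3,(-6,0,0)))
def draw(c,x0,y0,w,h,k):
    im=cv2.resize(c["img"][y0:y0+h,x0:x0+w,::-1],None,fx=k,fy=k,interpolation=cv2.INTER_CUBIC); 
    o=im.copy(); cv2.polylines(o,[((hull(c,[-5,0,0,25.3])-[x0,y0]+.5)*k).astype(np.int32)],True,(0,0,255),1); return np.vstack([im,o])
cv2.imwrite("pics/p7.png",np.hstack([draw(f,260,210,80,60,5),draw(g,280,205,80,60,5)]))
E
```

```text
False (array([-11. ,  -1.9]), 31.78, array([-12.6,  -1.3,  10.7]))
(array([-103.1, -354.8]), 34.49, array([ 0.2,  0.3, -1.3]))
[array([0.516, 0.038, 0.066]), array([0.517, 0.049, 0.066])] [0.51592374 0.04988791 0.066     ]
side (np.float64(-3.067676492938922), np.float64(-3.9802519555111116), np.float64(-0.0107316753531288), np.float64(0.8240280381449181), 0.86)
top (np.float64(-7.343167007171395), np.float64(2.23749937979054), np.float64(-0.01743249274653214), np.float64(0.8202396804260985), 0.96)
```

View pics/p7.png

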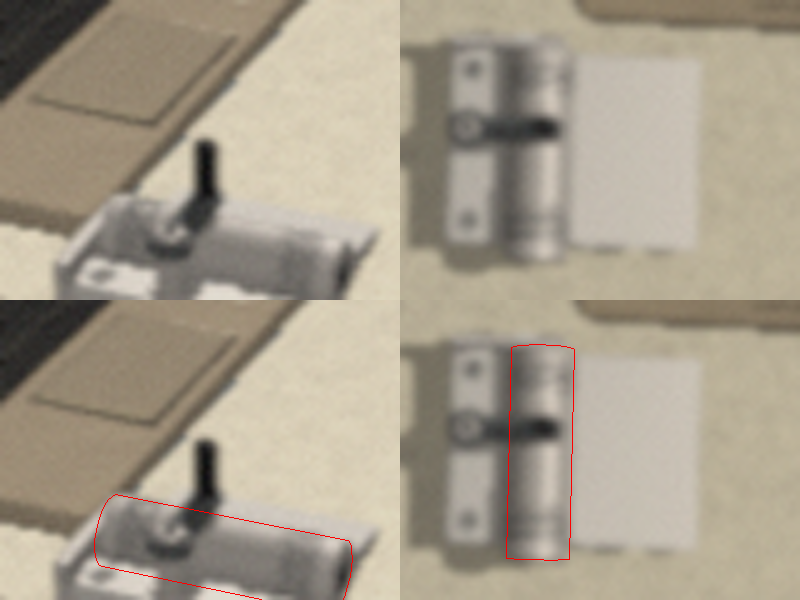

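```bash
python3 -c "
from cell import *
print(sign_off())"
```

```text
the job is handed in; nothing more can be done
None
```

I handed the job in at about 34.5 s of the 64 s allowed. The last pictures and the firm stop of both pushes show the column in the V and home against the end stop to within the cameras' few mm. They also show the keeper swung fully across it, with the arm clear. The neighbouring items were not re-measured and no verdict came back.

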